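Pack up the shoe-shine kit on the back step

ROBOT

A 7-joint arm with a two-finger parallel gripper is mounted at the origin on the work surface. World frame = base frame: x ahead of the robot, y to its left, z up, the work surface at z = 0. Lengths are in m, angles in rad, forces in N, time in s.
With the tool pointing down it reaches from about 0.35 to 0.9 m from the base axis. Payload 19.9 kg.
Tool frame: the origin (TCP) lies at the very end of the fingers, on their centre line; the grasp point (between the pads) lies 19 mm behind it; z points along the fingers, y is the line along which they close (so a half turn about z gives the same grasp; the last joint's range is limited). The gripper opens to 94 mm and grips with 3 to 60 N. Pads are 16 mm wide; open, the fingers measure 119 mm over their backs; the gripper's body (75 mm by 177 mm) begins 78 mm behind the grasp point.
Start: joints at [1.27, 0.417, -0.01, 1.614, 0.005, 1.111, -0.053], TCP at [0.161, -0.604, 0.205] pointing down, gripper open.
Joint ranges: [-2.81, 2.81], [-0.39, 2.02], [-1.27, 1.25], [0.06, 2.57], [-1.19, 4.33], [0.19, 2], [-2.82, 2.82]. Speed limits (rad/s): [1.89, 1.89, 2.39, 2.39, 3.01, 3.01, 3.01].

INTERFACE

Orientations are given as a rotation vector (axis times angle).
In Python, from bench import arm, get_image, calibration gives the robot as it stands.
- The arm moves only by the tool carry_out, never from a script. Its argument "commands" is a list of rows, each an object with "offset": the shift along the tool's x, y, z in m, a list of three; "turn": the turn, a rotation vector about the tool's x, y, z in rad, a list of three. In form: [{"offset": [tx, ty, tz], "turn": [ax, ay, az]}, ...]. A call has exactly 8 rows; each row is the pose to reach, as a shift and turn from the pose commanded when the call began, along the tool's axes at that moment; what a row does not reach only later rows make up. A row lasts 1/8 s, in which the tool goes at most 62.5 mm and 10.7 degrees, less where a joint would pass 70% of its speed; a pose out of reach is approached as far as the arm can. A call with a gripper value outside its range is refused whole. "hand" is the opening, from 0 (shut) to 1 (fully open), set as the call begins (left out, the last holds). The fingers move at their own pace and stop on an object; "newtons" is the grip in N (left out, the last holds). Time passes only in rows, so rows that repeat a pose let the fingers close, or fill a call up. It gives the time, the measured TCP pose, the force, the opening and the grip force at its end, in the units of the state.
- arm.state(): the state, without advancing time (a new reading comes with each control period).
- get_image(name): name is "scene" or "top"; returns the picture (384x512x3 uint8, red, green, blue); there is no depth.
- calibration(name): a dict with "vertical_fov" (degrees; the focal length in pixels is half the picture's height over the tangent of half this angle, whatever the lens; pixels are square), "cx", "cy" (the principal point, pixels), "rvec" (rotation vector, rad) and "tvec" (3), from world to camera coordinates, as OpenCV has them. Camera axes: x right, y down, z forward; pixel columns grow to the right and rows downward; lengths in m; the calibration is good to about 2 mm. A picture is of the moment at which its call begins. calibration takes no time and is no camera call.
- arm.finish_job(): hands the job in; it is judged then, once.
The state is a dict: "time_s": time; "joints": joint angles; "joint_vel": joint speeds; "joint_torque": joint torques, N m; "ee_pos": TCP position; "orientation": TCP orientation; "force": force on the tool from outside, world axes, zero at the start; "torque": the same for the moment, N m; "gripper_width": finger opening in m; "gripper_force": force on a finger pad.
Only numpy, scipy, OpenCV 4.12 (cv2) and the standard library are available. Lean on these libraries where they do the work, as an engineer would, in place of code of your own. Each camera call takes 0.05 s, during which the arm holds its last target. There are 200 camera calls.

TASK

Pack up the shoe-shine kit: set both round polish tins flat, side by side, in the wide aluminium tray, and stand the brush on its bristles, lengthwise, in the long low wooden tray. In the wooden polish box with the turning knob, lay the aluminium heel scraper flat on the floor of the well between the two end ledges first, and only after that lay the shoe horn flat and lengthwise over it, resting on both ledges.

Things in the scene. Friction and masses are not known exactly. Their poses are not given: they have to be found in the camera images.
- tin_large_mid (a point): Larger round polish tin, plain metal, lying flat: 64 mm diameter, 28 mm high. The point is its centre, half-way up (14 mm above its underside); z is its axis, up.
- tin_small_mid (a point): Smaller round polish tin, plain metal, lying flat: 46 mm diameter, 24 mm high. The point is its centre, half-way up (12 mm above its underside); z is its axis, up.
- brush_mid (a point): Shoe brush standing on its bristles: beech back 140 long x 44 wide x 18 high with rounded ends on top of a dark bristle block 116 x 36 x 24 high; 42 mm high in all, beech from 24 mm up. The point is its centre, 21 mm above its underside; x runs along its length, z up. Grip the beech across its width.
- scraper_mid (a point): Aluminium heel scraper lying flat, 95 mm long: handle bar 70 long x 20 wide x 14 high (x = -47 to +23 mm), flat flared blade 36 wide at its +x end (5 thick, end lip 9 high). The point lies in the handle, 7 mm above the underside, at the middle of the whole length; x runs lengthwise to the blade, z up. Grip the handle across its width, at the point or up to 10 mm to -x.
- horn_mid (a point): Orange plastic shoe horn lying flat, 150 mm long: a channel 36 mm wide (4 mm floor, side rims 11 mm high over the middle 110 mm) with a flat rounded 40 mm blade at +x and a narrower 26 mm rounded tail at -x. The point is its centre, 5.5 mm above its underside; x runs along its length towards the blade, z up. Grip it across the rims at the point.
- polish_box: Fixed open wooden box, turning knob 24 mm out on its -y side. Outside 190 (x) x 116 (y) x 44 high, walls 7, floor 8 thick; inside 176 x 102. At each x end a ledge 30 mm long over the full inner width, top 30 mm above the underside; between them a well 116 (x) x 102 (y), its floor 8 mm above the underside. Origin: centre of its underside; x along its length, z up. The shoe horn lies along x on both ledges.
- tin_tray: Fixed wide aluminium tray, outside 170 (x) x 130 (y) x 14 high, walls and floor 5 thick, inside 160 x 120, with a wire handle at each x end, 15 mm out and no higher than 15 mm. Origin: centre of its underside; x along its length, z up. Both tins go here.
- brush_tray: Fixed long low wooden tray, outside 184 (x) x 94 (y) x 14 high, walls and floor 6 thick, inside 172 x 82. Origin: centre of its underside; x along its length, z up. The brush goes here, along x.
Mind the look-alikes: they are no part of the job. Several things look just like the brush_tray: the one meant starts nearest to the robot's base.

How it is judged:
On the way, in this order (a step that is already met when the one before it is completed fails the run):
1. the scraper lies flat on the floor of the polish box's well while the shoe horn is not yet in the box (x of scraper_mid in the frame of polish_box between -0.042 and 0.042 m and y of scraper_mid in the frame of polish_box between -0.045 and 0.045 m and z of scraper_mid in the frame of polish_box between 0.011 and 0.019 m and angle between scraper_mid's own z axis and vertical below 0.12 rad and horizontal distance between horn_mid and polish_box above 0.1 m), for 0.2 s.
2. the shoe horn lies on both ledges of the polish box, over the scraper (x of horn_mid in the frame of polish_box between -0.016 and 0.016 m and y of horn_mid in the frame of polish_box between -0.036 and 0.036 m and z of horn_mid in the frame of polish_box between 0.0315 and 0.0395 m and angle between each of horn_mid, scraper_mid's own z axis and vertical below 0.12 rad and angle between the x axis of horn_mid and the x axis of polish_box, either way round below 0.3 rad and x of scraper_mid in the frame of polish_box between -0.042 and 0.042 m and y of scraper_mid in the frame of polish_box between -0.045 and 0.045 m and z of scraper_mid in the frame of polish_box between 0.011 and 0.019 m), for 0.2 s.
At the end, for the whole second after the job is handed in: Scraper flat on the floor of the box's well; horn flat on both ledges, within 16 mm of the middle lengthwise; tins flat on the tin tray's floor; brush on its bristles on the brush tray's floor; heights within 4 mm, tilts under 0.12 rad, horn and brush within 0.3 rad of lengthwise, all at rest (all of step 2 and x of tin_large_mid in the frame of tin_tray between -0.05 and 0.05 m and y of tin_large_mid in the frame of tin_tray between -0.034 and 0.034 m and z of tin_large_mid in the frame of tin_tray between 0.015 and 0.023 m and angle between each of tin_large_mid, tin_small_mid, brush_mid's own z axis and vertical below 0.12 rad and x of tin_small_mid in the frame of tin_tray between -0.059 and 0.059 m and y of tin_small_mid in the frame of tin_tray between -0.043 and 0.043 m and z of tin_small_mid in the frame of tin_tray between 0.013 and 0.021 m and x of brush_mid in the frame of brush_tray between -0.019 and 0.019 m and y of brush_mid in the frame of brush_tray between -0.025 and 0.025 m and z of brush_mid in the frame of brush_tray between 0.023 and 0.031 m and angle between the x axis of brush_mid and the x axis of brush_tray, either way round below 0.3 rad and linear speed of each of scraper, horn, tin_large, tin_small, brush below 0.02 m/s); the robot touches nothing.
It also fails if it takes over 122 s, if anything falls off the work surface, if the arm or the gripper's body presses on something with over 40 N, if the wrist force passes 120 N, or if a joint passes its speed limit or range.

## Working session

There is one attempt and no reset: what is moved stays moved. The work goes in short steps, Python scripts to look and compute and a tool call to move; the robot and the scene stay as the last step left them, time stands still between calls to the robot, and variables do not carry over. Pictures are saved under pics/ and viewed, at most 14 in all, crops included, and the job is handed in when it is done.

Besides the shell and the picture viewer there is one more tool, called after ">>>" in YAML: its name, and indented under it one key for each argument. carry_out: Moves the arm, as the interface text tells. Its arguments: {"type":"object","properties":{"commands":{"type":"array","items":{"type":"object","properties":{"offset":{"type":"array","items":{"type":"number"}},"turn":{"type":"array","items":{"type":"number"}}}}},"hand":{"type":"number"},"newtons":{"type":"number"}},"required":["commands"]}

```bash
mkdir -p pics; cat > h.py <<'E'
import numpy as np, cv2
from bench import arm, get_image, calibration
from scipy.spatial.transform import Rotation as R
def cal(n):
    c=calibration(n); f=192/np.tan(np.radians(c["vertical_fov"])/2)
    return c,f,R.from_rotvec(np.ravel(c["rvec"])).as_matrix(),np.ravel(c["tvec"])
def world(n,u,v,z):
    c,f,M,t=cal(n); d=M.T@np.array([(u-c["cx"])/f,(v-c["cy"])/f,1]); o=-M.T@t
    return (o+d*(z-o[2])/d[2]).round(4)
def pix(n,p):
    c,f,M,t=cal(n); q=M@np.array(p)+t
    return (q[:2]/q[2]*f+[c["cx"],c["cy"]]).round(1)
def snap(n,name,crop=None,s=1.5):
    im=get_image(n)[...,::-1]; cv2.imwrite(f"pics/{name}_raw.png",im)
    if crop: x,y,w,h=crop; im=im[y:y+h,x:x+w]
    cv2.imwrite(f"pics/{name}.png",cv2.resize(im,None,fx=s,fy=s,interpolation=cv2.INTER_CUBIC))
E
python3 - <<'E'
from h import *
snap("top","top1");snap("scene","scene1")
for n in("top","scene"):
    print(calibration(n)); c,f,M,t=cal(n); print(-M.T@t,f)
s=arm.state();print(s["ee_pos"],s["orientation"],R.from_rotvec(s["orientation"]).as_matrix().round(3))
E
```

```text
{'vertical_fov': 44.33997956037696, 'cx': 259.5268498343539, 'cy': 184.3546486953007, 'rvec': array([ 2.13350311, -2.08452544,  0.21540873]), 'tvec': array([0.005436  , 0.64209529, 1.46489708])}
[0.32455017 0.00886375 1.56615069] 471.1869607630463
{'vertical_fov': 46.875928214435746, 'cx': 255.8431316889904, 'cy': 194.8385190272112, 'rvec': array([ 2.40974092,  0.66190986, -0.22494141]), 'tvec': array([-0.54353248, -0.22103811,  1.4606214 ])}
[ 1.01173779 -0.63976813  1.02214661] 442.88047489224596
[ 0.16045909 -0.60372754  0.20491783] [-3.11411773e+00 -4.06838599e-01  3.28967170e-04] [[ 0.966  0.257 -0.   ]
 [ 0.257 -0.966  0.001]
 [-0.    -0.001 -1.   ]]
```

View pics/top1.png

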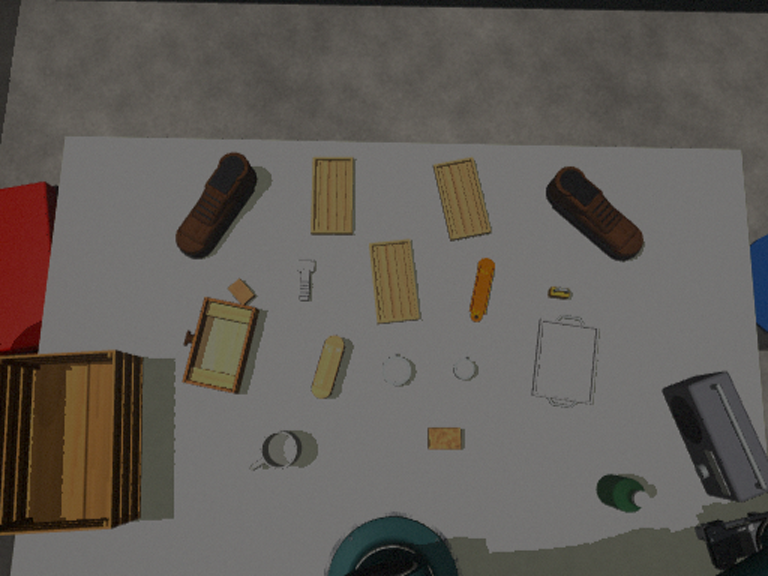

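View pics/scene1.png

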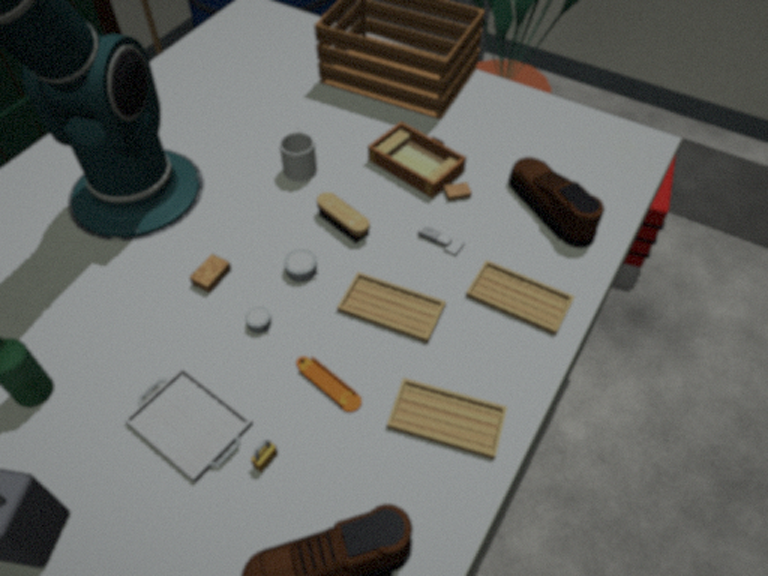

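```bash
python3 - <<'E'
import cv2,numpy as np
im=cv2.imread("pics/top1_raw.png")
for n,(x,y,w,h) in dict(c1=(115,155,180,120),c2=(240,155,170,120)).items():
    c=cv2.resize(im[y:y+h,x:x+w],None,fx=4,fy=4,interpolation=cv2.INTER_CUBIC)
    c=np.clip(c.astype(float)*1.6,0,255).astype(np.uint8)
    for i in range(0,w,20): cv2.putText(c,str(x+i),(i*4,10),0,.35,(0,0,255));cv2.line(c,(i*4,12),(i*4,18),(0,0,255))
    for i in range(0,h,20): cv2.putText(c,str(y+i),(0,i*4+4),0,.35,(0,0,255));cv2.line(c,(24,i*4),(30,i*4),(0,0,255))
    cv2.imwrite(f"pics/{n}.png",c)
E
```

```text
(no output)
```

View pics/c1.png

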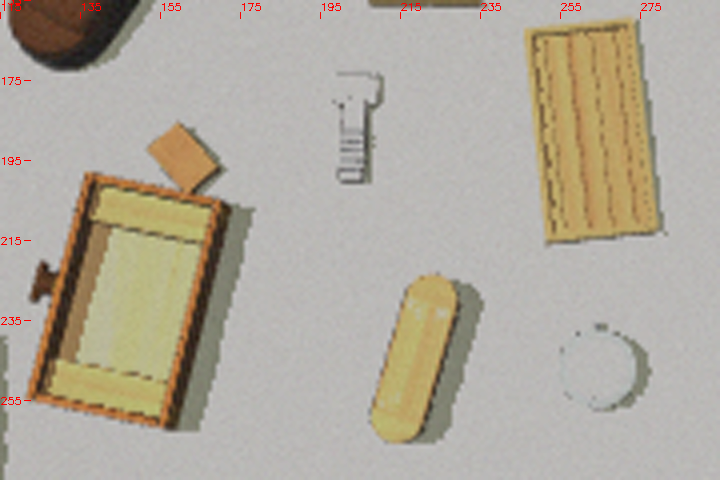

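View pics/c2.png

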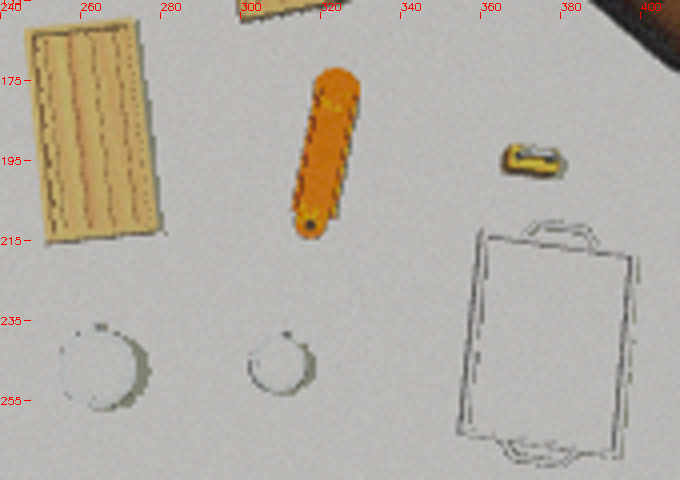

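The crops give clear corners for the box, brush tray and tin tray, both ends of the scraper, horn and brush, and both tin centres. I'll convert these to world positions.

```bash
python3 - <<'E'
from h import *
def c(o,pts,z): return np.array([world("top",o+x/4-.4,155+y/4-.4,z) for x,y in pts])
def show(n,P,far=None):
    m=P.mean(0)
    if len(P)==4: a=(P[0]+P[1]-P[2]-P[3])/2; w=np.linalg.norm((P[1]+P[2]-P[0]-P[3])[:2])/2
    else: a=P[0]-P[-1]; w=0
    print(n,m.round(4),"yaw",np.arctan2(a[1],a[0]).round(3),"len",np.linalg.norm(a[:2]).round(4),round(w,4))
show("box",c(115,[(92,172),(228,203),(170,428),(32,398)],.044))
show("btray",c(115,[(526,30),(635,18),(660,232),(548,243)],.014))
show("ttray",c(240,[(480,232),(635,256),(613,457),(459,433)],.014))
show("brush",c(115,[(436,273),(394,443)],.036))
show("scraper",c(115,[(360,72),(351,182)],.010))
show("horn",c(240,[(337,67),(310,239)],.004))
show("tinL",c(240,[(99,370)],.02)); show("tinS",c(240,[(279,365)],.017))
# cross-check in scene view
s=cv2.imread("pics/scene1_raw.png")
for p,k in (((.0,0,0),''),):pass
E
```

```text
box [0.4896 0.3805 0.044 ] yaw -0.185 len 0.187 0.1149
btray [0.6443 0.0101 0.014 ] yaw 0.13 len 0.1843 0.0934
ttray [ 0.4737 -0.3668  0.014 ] yaw -0.134 len 0.1665 0.1272
brush [0.4486 0.1489 0.036 ] yaw -0.202 len 0.1404 0
scraper [0.643  0.2097 0.01  ] yaw -0.032 len 0.0948 0
horn [ 0.6313 -0.1856  0.004 ] yaw -0.155 len 0.1502 0
tinL [4.43e-01 1.00e-04 2.00e-02] yaw 0.0 len 0.0 0
tinS [ 0.4507 -0.1469  0.017 ] yaw 0.0 len 0.0 0
```

```bash
cat > p.py <<'E'
import sys; from h import *
# usage: p.py x,y,z,yaw ...  -> offset/turn in the current tool frame
s=arm.state(); M=R.from_rotvec(s["orientation"]); p=np.array(s["ee_pos"])
X=M.as_matrix()[:,0]; print("t",s["time_s"],"pos",p.round(4),"yaw",round(np.arctan2(X[1],X[0]),3),"w",round(s["gripper_width"],4),"j",np.round(s["joints"],2))
for a in sys.argv[1:]:
    x,y,z,w=map(float,a.split(","))
    T=R.from_euler("z",w)*R.from_rotvec([np.pi,0,0])
    print(a,"offset",M.inv().apply(np.array([x,y,z])-p).round(4),"turn",(M.inv()*T).as_rotvec().round(3))
E
python3 p.py .4507,-.1469,.2,-.134 .4507,-.1469,.004,-.134
```

```text
t 0.1 pos [ 0.1605 -0.6037  0.2049] yaw 0.26 w 0.0939 j [ 1.27  0.42 -0.01  1.61  0.    1.11 -0.05]
.4507,-.1469,.2,-.134 offset [ 0.3979 -0.3669  0.0053] turn [-0.001  0.     0.394]
.4507,-.1469,.004,-.134 offset [ 0.3979 -0.3667  0.2013] turn [-0.001  0.     0.394]
```

>>> carry_out:
  commands:
    - {"offset": [0.398,-0.367,0.005],"turn": [0,0,0.394]}
    - {"offset": [0.398,-0.367,0.005],"turn": [0,0,0.394]}
    - {"offset": [0.398,-0.367,0.005],"turn": [0,0,0.394]}
    - {"offset": [0.398,-0.367,0.005],"turn": [0,0,0.394]}
    - {"offset": [0.398,-0.367,0.005],"turn": [0,0,0.394]}
    - {"offset": [0.398,-0.367,0.005],"turn": [0,0,0.394]}
    - {"offset": [0.398,-0.367,0.005],"turn": [0,0,0.394]}
    - {"offset": [0.398,-0.367,0.005],"turn": [0,0,0.394]}
  hand: 1
  newtons: 20

```text
time_s: 1.1
ee_pos: [0.4275, -0.1832, 0.2009]
orientation: [3.134, -0.211, 0.0]
force: [0.5, -0.8, 0.4]
gripper_width: 0.0939
gripper_force: 0.0
```

```bash
python3 p.py .4507,-.1469,.1,-.134 .4507,-.1469,.004,-.134
```

```text
t 1.1 pos [ 0.4275 -0.1832  0.2009] yaw -0.134 w 0.0939 j [ 0.58  0.14 -0.26  1.99  0.04  1.01 -1.41]
.4507,-.1469,.1,-.134 offset [ 0.0181 -0.0391  0.1009] turn [ 0. -0. -0.]
.4507,-.1469,.004,-.134 offset [ 0.0181 -0.0391  0.1969] turn [ 0. -0. -0.]
```

>>> carry_out:
  commands:
    - {"offset": [0.018,-0.039,0.06],"turn": [0,0,0]}
    - {"offset": [0.018,-0.039,0.12],"turn": [0,0,0]}
    - {"offset": [0.018,-0.039,0.14],"turn": [0,0,0]}
    - {"offset": [0.018,-0.039,0.14],"turn": [0,0,0]}
    - {"offset": [0.018,-0.039,0.14],"turn": [0,0,0]}
    - {"offset": [0.018,-0.039,0.14],"turn": [0,0,0]}
    - {"offset": [0.018,-0.039,0.14],"turn": [0,0,0]}
    - {"offset": [0.018,-0.039,0.14],"turn": [0,0,0]}

```text
time_s: 2.1
ee_pos: [0.4501, -0.149, 0.0613]
orientation: [3.134, -0.211, 0.001]
force: [0.2, -1.0, 0.3]
gripper_width: 0.0942
gripper_force: 0.0
```

```bash
python3 p.py .4507,-.1469,.004,-.134; python3 - <<'E'
from h import *
im=get_image("top")
snap("scene","s2",(140,160,120,90),5)
E
```

```text
t 2.1 pos [ 0.4501 -0.149   0.0613] yaw -0.134 w 0.0942 j [ 0.49  0.37 -0.27  2.09  0.15  0.7  -1.59]
.4507,-.1469,.004,-.134 offset [ 0.0003 -0.0021  0.0573] turn [ 0.    -0.001 -0.   ]
```

View pics/s2.png

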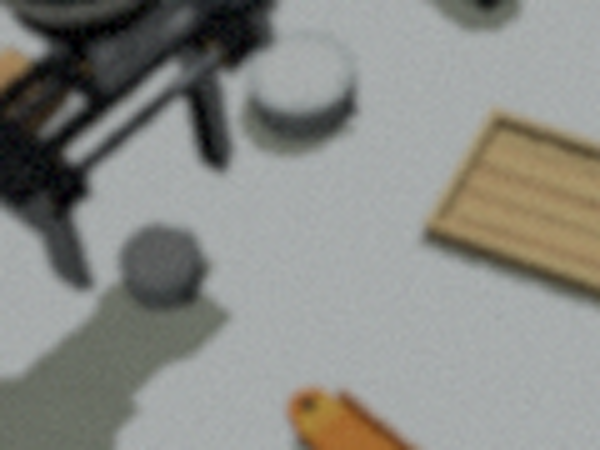

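```bash
python3 - <<'E'
from h import *
# tin small: expected top-face centre
print(pix("scene",[.4507,-.1469,.012]), "seen", 140+162/5,160+265/5, pix("scene",[.443,0,.014]),"seen",140+302/5,160+86/5)
E
```

```text
[172.9 214.2] seen 172.4 213.0 [200.9 177.9] seen 200.4 177.2
```

>>> carry_out:
  commands:
    - {"offset": [0,-0.002,0.03],"turn": [0,0,0]}
    - {"offset": [0,-0.002,0.057],"turn": [0,0,0]}
    - {"offset": [0,-0.002,0.057],"turn": [0,0,0]}
    - {"offset": [0,-0.002,0.057],"turn": [0,0,0]}
    - {"offset": [0,-0.002,0.057],"turn": [0,0,0]}
    - {"offset": [0,-0.002,0.057],"turn": [0,0,0]}
    - {"offset": [0,-0.002,0.057],"turn": [0,0,0]}
    - {"offset": [0,-0.002,0.057],"turn": [0,0,0]}

```text
time_s: 3.2
ee_pos: [0.4502, -0.1468, 0.004]
orientation: [3.135, -0.211, 0.0]
force: [-0.4, 0.1, 0.1]
gripper_width: 0.0941
gripper_force: 0.0
```

Both views agree, so I'll grip the small tin.

>>> carry_out:
  commands:
    - {"offset": [0,0,0],"turn": [0,0,0]}
    - {"offset": [0,0,0],"turn": [0,0,0]}
    - {"offset": [0,0,0],"turn": [0,0,0]}
    - {"offset": [0,0,0],"turn": [0,0,0]}
    - {"offset": [0,0,0],"turn": [0,0,0]}
    - {"offset": [0,0,0],"turn": [0,0,0]}
    - {"offset": [0,0,-0.04],"turn": [0,0,0]}
    - {"offset": [0,0,-0.08],"turn": [0,0,0]}
  hand: 0
  newtons: 25

```text
time_s: 4.2
ee_pos: [0.4498, -0.1466, 0.0846]
orientation: [-3.134, 0.21, 0.002]
force: [1.3, 0.1, -1.0]
gripper_width: 0.045
gripper_force: 25.0
```

```bash
python3 p.py .5153,-.3724,.08,-.134 .5153,-.3724,.01,-.134
```

```text
t 4.2 pos [ 0.4498 -0.1466  0.0846] yaw -0.134 w 0.045 j [ 0.5   0.33 -0.29  2.08  0.13  0.75 -1.58]
.5153,-.3724,.08,-.134 offset [0.0951 0.215  0.0044] turn [-0.     0.001 -0.   ]
.5153,-.3724,.01,-.134 offset [0.0952 0.2151 0.0744] turn [-0.     0.001 -0.   ]
```

>>> carry_out:
  commands:
    - {"offset": [0.095,0.215,0.004],"turn": [0,0,0]}
    - {"offset": [0.095,0.215,0.004],"turn": [0,0,0]}
    - {"offset": [0.095,0.215,0.004],"turn": [0,0,0]}
    - {"offset": [0.095,0.215,0.004],"turn": [0,0,0]}
    - {"offset": [0.095,0.215,0.004],"turn": [0,0,0]}
    - {"offset": [0.095,0.215,0.04],"turn": [0,0,0]}
    - {"offset": [0.095,0.215,0.05],"turn": [0,0,0]}
    - {"offset": [0.095,0.215,0.05],"turn": [0,0,0]}

```text
time_s: 5.2
ee_pos: [0.5154, -0.3718, 0.0337]
orientation: [-3.134, 0.21, 0.002]
force: [-0.2, 0.3, 0.4]
gripper_width: 0.0452
gripper_force: 25.0
```

```bash
python3 p.py .5153,-.3724,.01,-.134
```

```text
t 5.2 pos [ 0.5154 -0.3718  0.0337] yaw -0.134 w 0.0452 j [ 0.72  0.64 -0.2   1.7   0.16  0.82 -1.25]
.5153,-.3724,.01,-.134 offset [0.     0.0006 0.0237] turn [-0.001  0.001  0.   ]
```

Tracking is good. Next: lower, release to about 60 mm, rise.

>>> carry_out:
  commands:
    - {"offset": [0,0,0.015],"turn": [0,0,0]}
    - {"offset": [0,0,0.024],"turn": [0,0,0]}
    - {"offset": [0,0,0.024],"turn": [0,0,0]}
    - {"offset": [0,0,0.024],"turn": [0,0,0]}
    - {"offset": [0,0,0.024],"turn": [0,0,0]}
    - {"offset": [0,0,0.024],"turn": [0,0,0]}
    - {"offset": [0,0,0.024],"turn": [0,0,0]}
    - {"offset": [0,0,0.024],"turn": [0,0,0]}

```text
time_s: 6.2
ee_pos: [0.5156, -0.3725, 0.0099]
orientation: [-3.134, 0.211, 0.0]
force: [-0.1, 0.5, 0.3]
gripper_width: 0.0452
gripper_force: 25.0
```

>>> carry_out:
  commands:
    - {"offset": [0,0,0],"turn": [0,0,0]}
    - {"offset": [0,0,0],"turn": [0,0,0]}
    - {"offset": [0,0,0],"turn": [0,0,0]}
    - {"offset": [0,0,0],"turn": [0,0,0]}
    - {"offset": [0,0,-0.02],"turn": [0,0,0]}
    - {"offset": [0,0,-0.06],"turn": [0,0,0]}
    - {"offset": [0,0,-0.1],"turn": [0,0,0]}
    - {"offset": [0,0,-0.1],"turn": [0,0,0]}
  hand: 0.66

```text
time_s: 7.2
ee_pos: [0.5172, -0.3737, 0.1145]
orientation: [3.131, -0.211, 0.008]
force: [1.0, 0.1, 0.5]
gripper_width: 0.0621
gripper_force: 0.0
```

```bash
python3 p.py .443,0,.1,-.134 .443,0,.004,-.134
```

```text
t 7.2 pos [ 0.5172 -0.3737  0.1145] yaw -0.134 w 0.0621 j [ 0.74  0.54 -0.22  1.66  0.14  0.95 -1.23]
.443,0,.1,-.134 offset [-0.1236 -0.3604  0.0128] turn [ 0.003 -0.005 -0.   ]
.443,0,.004,-.134 offset [-0.1241 -0.3607  0.1088] turn [ 0.003 -0.005 -0.   ]
```

>>> carry_out:
  commands:
    - {"offset": [-0.123,-0.36,0.01],"turn": [0,0,0]}
    - {"offset": [-0.123,-0.36,0.01],"turn": [0,0,0]}
    - {"offset": [-0.123,-0.36,0.01],"turn": [0,0,0]}
    - {"offset": [-0.123,-0.36,0.01],"turn": [0,0,0]}
    - {"offset": [-0.123,-0.36,0.01],"turn": [0,0,0]}
    - {"offset": [-0.123,-0.36,0.01],"turn": [0,0,0]}
    - {"offset": [-0.123,-0.36,0.01],"turn": [0,0,0]}
    - {"offset": [-0.123,-0.36,0.05],"turn": [0,0,0]}
  hand: 1

```text
time_s: 8.2
ee_pos: [0.4438, 0.001, 0.0615]
orientation: [3.134, -0.209, 0.008]
force: [1.0, -0.9, -1.0]
gripper_width: 0.0939
gripper_force: 0.0
```

```bash
python3 p.py .443,0,.004,-.134
```

```text
t 8.2 pos [0.4438 0.001  0.0615] yaw -0.133 w 0.0939 j [ 0.24  0.33 -0.35  2.16  0.18  0.67 -1.95]
.443,0,.004,-.134 offset [-0.001   0.0011  0.0575] turn [-0.    -0.005  0.001]
```

>>> carry_out:
  commands:
    - {"offset": [-0.001,0.001,0.03],"turn": [0,-0.005,0]}
    - {"offset": [-0.001,0.001,0.056],"turn": [0,-0.005,0]}
    - {"offset": [-0.001,0.001,0.056],"turn": [0,-0.005,0]}
    - {"offset": [-0.001,0.001,0.056],"turn": [0,-0.005,0]}
    - {"offset": [-0.001,0.001,0.056],"turn": [0,-0.005,0]}
    - {"offset": [-0.001,0.001,0.056],"turn": [0,-0.005,0]}
    - {"offset": [-0.001,0.001,0.056],"turn": [0,-0.005,0]}
    - {"offset": [-0.001,0.001,0.056],"turn": [0,-0.005,0]}

```text
time_s: 9.2
ee_pos: [0.4407, -0.0002, 0.004]
orientation: [-3.134, 0.211, 0.008]
force: [-1.1, 0.3, -0.4]
gripper_width: 0.0939
gripper_force: 0.0
```

>>> carry_out:
  commands:
    - {"offset": [0,0,0],"turn": [0,0,0]}
    - {"offset": [0,0,0],"turn": [0,0,0]}
    - {"offset": [0,0,0],"turn": [0,0,0]}
    - {"offset": [0,0,0],"turn": [0,0,0]}
    - {"offset": [0,0,0],"turn": [0,0,0]}
    - {"offset": [0,0,0],"turn": [0,0,0]}
    - {"offset": [0,0,-0.04],"turn": [0,0,0]}
    - {"offset": [0,0,-0.08],"turn": [0,0,0]}
  hand: 0
  newtons: 30

```text
time_s: 10.2
ee_pos: [0.4406, -0.0002, 0.0846]
orientation: [-3.134, 0.21, 0.01]
force: [1.6, -0.2, -0.2]
gripper_width: 0.0631
gripper_force: 30.0
```

```bash
python3 p.py .436,-.3617,.08,-.134 .436,-.3617,.01,-.134
```

```text
t 10.2 pos [ 4.406e-01 -2.000e-04  8.460e-02] yaw -0.134 w 0.0631 j [ 0.27  0.29 -0.38  2.15  0.16  0.74 -1.92]
.436,-.3617,.08,-.134 offset [0.0438 0.3589 0.0043] turn [-0.     0.006  0.   ]
.436,-.3617,.01,-.134 offset [0.0443 0.3589 0.0743] turn [-0.     0.006  0.   ]
```

>>> carry_out:
  commands:
    - {"offset": [0.044,0.359,0.004],"turn": [0,0.006,0]}
    - {"offset": [0.044,0.359,0.004],"turn": [0,0.006,0]}
    - {"offset": [0.044,0.359,0.004],"turn": [0,0.006,0]}
    - {"offset": [0.044,0.359,0.004],"turn": [0,0.006,0]}
    - {"offset": [0.044,0.359,0.004],"turn": [0,0.006,0]}
    - {"offset": [0.044,0.359,0.004],"turn": [0,0.006,0]}
    - {"offset": [0.044,0.359,0.004],"turn": [0,0.006,0]}
    - {"offset": [0.044,0.359,0.03],"turn": [0,0.006,0]}

```text
time_s: 11.2
ee_pos: [0.4372, -0.3625, 0.0543]
orientation: [3.133, -0.211, 0.005]
force: [1.0, 0.3, -2.1]
gripper_width: 0.0625
gripper_force: 30.0
```

```bash
python3 p.py .436,-.3617,.01,-.134
```

```text
t 11.2 pos [ 0.4372 -0.3625  0.0543] yaw -0.135 w 0.0625 j [ 0.8   0.51 -0.21  1.87  0.15  0.77 -1.19]
.436,-.3617,.01,-.134 offset [-0.0014 -0.0007  0.0443] turn [ 0.001 -0.003 -0.001]
```

>>> carry_out:
  commands:
    - {"offset": [-0.001,-0.001,0.03],"turn": [0,0,0]}
    - {"offset": [-0.001,-0.001,0.044],"turn": [0,0,0]}
    - {"offset": [-0.001,-0.001,0.044],"turn": [0,0,0]}
    - {"offset": [-0.001,-0.001,0.044],"turn": [0,0,0]}
    - {"offset": [-0.001,-0.001,0.044],"turn": [0,0,0]}
    - {"offset": [-0.001,-0.001,0.044],"turn": [0,0,0]}
    - {"offset": [-0.001,-0.001,0.044],"turn": [0,0,0]}
    - {"offset": [-0.001,-0.001,0.044],"turn": [0,0,0]}

```text
time_s: 12.2
ee_pos: [0.4357, -0.3608, 0.0097]
orientation: [3.134, -0.211, 0.002]
force: [-0.3, 0.0, -1.8]
gripper_width: 0.063
gripper_force: 30.0
```

```bash
python3 p.py .436,-.3617,.01,-.134
```

```text
t 12.2 pos [ 0.4357 -0.3608  0.0097] yaw -0.134 w 0.063 j [ 0.79  0.58 -0.19  1.89  0.17  0.68 -1.21]
.436,-.3617,.01,-.134 offset [ 0.0004  0.0008 -0.0003] turn [ 0.    -0.001 -0.   ]
```

>>> carry_out:
  commands:
    - {"offset": [0,0,0],"turn": [0,0,0]}
    - {"offset": [0,0,0],"turn": [0,0,0]}
    - {"offset": [0,0,0],"turn": [0,0,0]}
    - {"offset": [0,0,0],"turn": [0,0,0]}
    - {"offset": [0,0,-0.02],"turn": [0,0,0]}
    - {"offset": [0,0,-0.06],"turn": [0,0,0]}
    - {"offset": [0,0,-0.12],"turn": [0,0,0]}
    - {"offset": [0,0,-0.12],"turn": [0,0,0]}
  hand: 0.8

```text
time_s: 13.2
ee_pos: [0.4374, -0.3622, 0.1339]
orientation: [3.13, -0.211, 0.01]
force: [0.0, -0.9, 0.1]
gripper_width: 0.0753
gripper_force: 0.0
```

```bash
python3 p.py .643,.2097,.12,-.032 .638,.21,.004,-.032 .4486,.1489,.12,-.202 .4486,.1489,.018,-.202
```

```text
t 13.2 pos [ 0.4374 -0.3622  0.1339] yaw -0.134 w 0.0753 j [ 0.82  0.4  -0.23  1.83  0.11  0.92 -1.16]
.643,.2097,.12,-.032 offset [ 0.1271 -0.5943  0.0126] turn [ 0.004 -0.006 -0.102]
.638,.21,.004,-.032 offset [ 0.1213 -0.5943  0.1285] turn [ 0.004 -0.006 -0.102]
.4486,.1489,.12,-.202 offset [-0.0574 -0.508   0.0117] turn [ 0.003 -0.007  0.068]
.4486,.1489,.018,-.202 offset [-0.0581 -0.5084  0.1137] turn [ 0.003 -0.007  0.068]
```

>>> carry_out:
  commands:
    - {"offset": [-0.057,-0.508,0.01],"turn": [0,-0.006,0.068]}
    - {"offset": [-0.057,-0.508,0.01],"turn": [0,-0.006,0.068]}
    - {"offset": [-0.057,-0.508,0.01],"turn": [0,-0.006,0.068]}
    - {"offset": [-0.057,-0.508,0.01],"turn": [0,-0.006,0.068]}
    - {"offset": [-0.057,-0.508,0.01],"turn": [0,-0.006,0.068]}
    - {"offset": [-0.057,-0.508,0.01],"turn": [0,-0.006,0.068]}
    - {"offset": [-0.057,-0.508,0.01],"turn": [0,-0.006,0.068]}
    - {"offset": [-0.057,-0.508,0.01],"turn": [0,-0.006,0.068]}
  hand: 0.9

```text
time_s: 14.2
ee_pos: [0.4463, 0.1408, 0.1195]
orientation: [-3.125, 0.318, 0.008]
force: [1.6, -0.8, -0.1]
gripper_width: 0.0842
gripper_force: 0.0
```

```bash
python3 p.py .4486,.1489,.014,-.202
```

```text
t 14.2 pos [0.4463 0.1408 0.1195] yaw -0.203 w 0.0842 j [ 0.06  0.29 -0.49  2.06  0.18  0.84 -2.31]
.4486,.1489,.014,-.202 offset [ 0.0011 -0.0084  0.1055] turn [ 0.     0.005 -0.001]
```

>>> carry_out:
  commands:
    - {"offset": [0.001,-0.008,0.02],"turn": [0,0.005,0]}
    - {"offset": [0.001,-0.008,0.04],"turn": [0,0.005,0]}
    - {"offset": [0.001,-0.008,0.08],"turn": [0,0.005,0]}
    - {"offset": [0.001,-0.008,0.105],"turn": [0,0.005,0]}
    - {"offset": [0.001,-0.008,0.105],"turn": [0,0.005,0]}
    - {"offset": [0.001,-0.008,0.105],"turn": [0,0.005,0]}
    - {"offset": [0.001,-0.008,0.105],"turn": [0,0.005,0]}
    - {"offset": [0.001,-0.008,0.105],"turn": [0,0.005,0]}

```text
time_s: 15.2
ee_pos: [0.4493, 0.1467, 0.0155]
orientation: [-3.125, 0.317, -0.002]
force: [-0.1, -0.7, -0.5]
gripper_width: 0.0845
gripper_force: 0.0
```

```bash
python3 p.py .4486,.1489,.014,-.202
```

```text
t 15.2 pos [0.4493 0.1467 0.0155] yaw -0.202 w 0.0845 j [-0.03  0.47 -0.41  2.11  0.33  0.62 -2.45]
.4486,.1489,.014,-.202 offset [-0.0011 -0.002   0.0015] turn [-0.    -0.001 -0.   ]
```

>>> carry_out:
  commands:
    - {"offset": [-0.001,-0.002,0.001],"turn": [0,0,0]}
    - {"offset": [-0.001,-0.002,0.001],"turn": [0,0,0]}
    - {"offset": [-0.001,-0.002,0.001],"turn": [0,0,0]}
    - {"offset": [-0.001,-0.002,0.001],"turn": [0,0,0]}
    - {"offset": [-0.001,-0.002,0.001],"turn": [0,0,0]}
    - {"offset": [-0.001,-0.002,0.001],"turn": [0,0,0]}
    - {"offset": [-0.001,-0.002,-0.04],"turn": [0,0,0]}
    - {"offset": [-0.001,-0.002,-0.08],"turn": [0,0,0]}
  hand: 0
  newtons: 40

```text
time_s: 16.2
ee_pos: [0.4478, 0.1489, 0.0956]
orientation: [3.125, -0.317, -0.002]
force: [0.8, 0.1, -1.6]
gripper_width: 0.0436
gripper_force: 39.6
```

```bash
python3 p.py .6443,.0101,.09,.13 .6443,.0101,.021,.13
```

```text
t 16.2 pos [0.4478 0.1489 0.0956] yaw -0.202 w 0.0436 j [ 0.04  0.33 -0.49  2.07  0.22  0.79 -2.36]
.6443,.0101,.09,.13 offset [0.2204 0.0965 0.0053] turn [ 0.     0.001 -0.332]
.6443,.0101,.021,.13 offset [0.2204 0.0965 0.0743] turn [ 0.     0.001 -0.332]
```

>>> carry_out:
  commands:
    - {"offset": [0.22,0.097,0.005],"turn": [0,0,-0.332]}
    - {"offset": [0.22,0.097,0.005],"turn": [0,0,-0.332]}
    - {"offset": [0.22,0.097,0.005],"turn": [0,0,-0.332]}
    - {"offset": [0.22,0.097,0.005],"turn": [0,0,-0.332]}
    - {"offset": [0.22,0.097,0.005],"turn": [0,0,-0.332]}
    - {"offset": [0.22,0.097,0.03],"turn": [0,0,-0.332]}
    - {"offset": [0.22,0.097,0.04],"turn": [0,0,-0.332]}
    - {"offset": [0.22,0.097,0.04],"turn": [0,0,-0.332]}

```text
time_s: 17.2
ee_pos: [0.6437, 0.0101, 0.0544]
orientation: [-3.135, -0.205, 0.002]
force: [-0.2, 0.4, -2.3]
gripper_width: 0.0437
gripper_force: 39.6
```

```bash
python3 p.py .6443,.0101,.021,.13
```

```text
t 17.2 pos [0.6437 0.0101 0.0544] yaw 0.13 w 0.0437 j [ 0.25  0.66 -0.44  1.66  0.34  0.9  -1.76]
.6443,.0101,.021,.13 offset [0.0007 0.0001 0.0334] turn [-0.     0.001  0.   ]
```

>>> carry_out:
  commands:
    - {"offset": [0,0,0.02],"turn": [0,0,0]}
    - {"offset": [0,0,0.033],"turn": [0,0,0]}
    - {"offset": [0,0,0.033],"turn": [0,0,0]}
    - {"offset": [0,0,0.033],"turn": [0,0,0]}
    - {"offset": [0,0,0.033],"turn": [0,0,0]}
    - {"offset": [0,0,0.033],"turn": [0,0,0]}
    - {"offset": [0,0,0.033],"turn": [0,0,0]}
    - {"offset": [0,0,0.033],"turn": [0,0,0]}

```text
time_s: 18.2
ee_pos: [0.6443, 0.0097, 0.0219]
orientation: [3.135, 0.204, -0.0]
force: [-0.8, 0.1, -2.6]
gripper_width: 0.0439
gripper_force: 39.9
```

>>> carry_out:
  commands:
    - {"offset": [0,0,0],"turn": [0,0,0]}
    - {"offset": [0,0,0],"turn": [0,0,0]}
    - {"offset": [0,0,0],"turn": [0,0,0]}
    - {"offset": [0,0,0],"turn": [0,0,0]}
    - {"offset": [0,0,-0.02],"turn": [0,0,0]}
    - {"offset": [0,0,-0.06],"turn": [0,0,0]}
    - {"offset": [0,0,-0.09],"turn": [0,0,0]}
    - {"offset": [0,0,-0.09],"turn": [0,0,0]}
  hand: 0.7

```text
time_s: 19.2
ee_pos: [0.6459, 0.0098, 0.1156]
orientation: [3.134, 0.204, 0.008]
force: [0.8, 0.5, -0.5]
gripper_width: 0.0658
gripper_force: 0.0
```

```bash
python3 p.py .638,.21,.06,-.032 .638,.21,.004,-.032
```

```text
t 19.2 pos [0.6459 0.0098 0.1156] yaw 0.13 w 0.0658 j [ 0.27  0.59 -0.47  1.63  0.3   1.   -1.73]
.638,.21,.06,-.032 offset [ 0.0178 -0.1995  0.0555] turn [ 0.    -0.005  0.162]
.638,.21,.004,-.032 offset [ 0.0175 -0.1996  0.1115] turn [ 0.    -0.005  0.162]
```

>>> carry_out:
  commands:
    - {"offset": [0.018,-0.2,0.01],"turn": [0,-0.005,0.162]}
    - {"offset": [0.018,-0.2,0.01],"turn": [0,-0.005,0.162]}
    - {"offset": [0.018,-0.2,0.01],"turn": [0,-0.005,0.162]}
    - {"offset": [0.018,-0.2,0.03],"turn": [0,-0.005,0.162]}
    - {"offset": [0.018,-0.2,0.07],"turn": [0,-0.005,0.162]}
    - {"offset": [0.018,-0.2,0.07],"turn": [0,-0.005,0.162]}
    - {"offset": [0.018,-0.2,0.07],"turn": [0,-0.005,0.162]}
    - {"offset": [0.018,-0.2,0.07],"turn": [0,-0.005,0.162]}

```text
time_s: 20.2
ee_pos: [0.6372, 0.2101, 0.0434]
orientation: [-3.141, 0.052, 0.005]
force: [-0.2, 0.9, 1.4]
gripper_width: 0.0656
gripper_force: 0.0
```

```bash
python3 p.py .638,.21,.003,-.032; python3 - <<'E'
from h import *
for p in ([.6904,.2082,.009],[.5956,.2112,.014],[.643,.2097,.014]):print(pix("scene",p))
snap("scene","s3",(230,120,120,90),6)
E
```

```text
t 20.2 pos [0.6372 0.2101 0.0434] yaw -0.033 w 0.0656 j [-0.07  0.71 -0.42  1.59  0.34  0.92 -2.22]
.638,.21,.003,-.032 offset [0.0009 0.0001 0.0404] turn [-0.     0.003 -0.001]
[307.2 165.6]
[280.5 152.2]
[293.8 158.3]
```

View pics/s3.png

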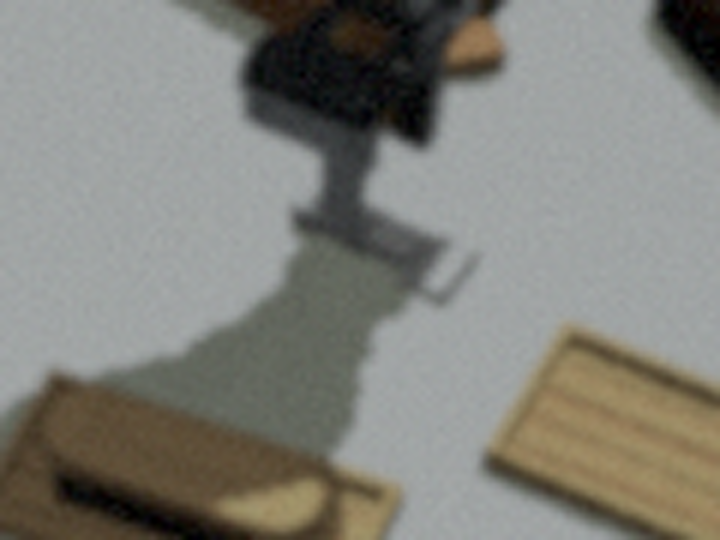

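The brush stands in its tray, and the scraper's blade end at (458,278) in the crop matches the prediction. I'll grip the scraper now.

>>> carry_out:
  commands:
    - {"offset": [0.001,0,0.025],"turn": [0,0.003,0]}
    - {"offset": [0.001,0,0.04],"turn": [0,0.003,0]}
    - {"offset": [0.001,0,0.04],"turn": [0,0.003,0]}
    - {"offset": [0.001,0,0.04],"turn": [0,0.003,0]}
    - {"offset": [0.001,0,0.04],"turn": [0,0.003,0]}
    - {"offset": [0.001,0,0.04],"turn": [0,0.003,0]}
    - {"offset": [0.001,0,0.04],"turn": [0,0.003,0]}
    - {"offset": [0.001,0,0.04],"turn": [0,0.003,0]}

```text
time_s: 21.25
ee_pos: [0.6371, 0.2103, 0.0018]
orientation: [3.141, -0.051, -0.003]
force: [0.4, 0.2, -0.4]
gripper_width: 0.0659
gripper_force: 0.0
```

>>> carry_out:
  commands:
    - {"offset": [0,0,0],"turn": [0,0,0]}
    - {"offset": [0,0,0],"turn": [0,0,0]}
    - {"offset": [0,0,0],"turn": [0,0,0]}
    - {"offset": [0,0,0],"turn": [0,0,0]}
    - {"offset": [0,0,0],"turn": [0,0,0]}
    - {"offset": [0,0,0],"turn": [0,0,0]}
    - {"offset": [0,0,-0.05],"turn": [0,0,0]}
    - {"offset": [0,0,-0.1],"turn": [0,0,0]}
  hand: 0
  newtons: 40

```text
time_s: 22.25
ee_pos: [0.6369, 0.2103, 0.1027]
orientation: [3.141, -0.05, -0.005]
force: [-0.6, -0.1, 0.2]
gripper_width: 0.0199
gripper_force: 39.9
```

```bash
python3 p.py .4847,.3814,.11,-.185 .4847,.3814,.012,-.185
```

```text
t 22.25 pos [0.6369 0.2103 0.1027] yaw -0.032 w 0.0199 j [-0.06  0.64 -0.45  1.56  0.31  1.01 -2.19]
.4847,.3814,.11,-.185 offset [-0.1576 -0.1662 -0.0069] turn [0.001 0.003 0.153]
.4847,.3814,.012,-.185 offset [-0.1573 -0.1662  0.0911] turn [0.001 0.003 0.153]
```

>>> carry_out:
  commands:
    - {"offset": [-0.158,-0.166,-0.007],"turn": [0,0.003,0.05]}
    - {"offset": [-0.158,-0.166,-0.007],"turn": [0,0.003,0.05]}
    - {"offset": [-0.158,-0.166,-0.007],"turn": [0,0.003,0.05]}
    - {"offset": [-0.158,-0.166,-0.007],"turn": [0,0.003,0.05]}
    - {"offset": [-0.158,-0.166,-0.007],"turn": [0,0.003,0.05]}
    - {"offset": [-0.158,-0.166,-0.007],"turn": [0,0.003,0.05]}
    - {"offset": [-0.158,-0.166,-0.007],"turn": [0,0.003,0.05]}
    - {"offset": [-0.158,-0.166,-0.007],"turn": [0,0.003,0.05]}

```text
time_s: 23.25
ee_pos: [0.4854, 0.3806, 0.1089]
orientation: [3.138, -0.131, 0.001]
force: [0.5, -0.3, -0.5]
gripper_width: 0.0199
gripper_force: 39.9
```

```bash
python3 p.py .4837,.3816,.011,-.082
```

```text
t 23.25 pos [0.4854 0.3806 0.1089] yaw -0.084 w 0.0199 j [-0.36  0.55 -0.48  1.71  0.3   0.96 -2.61]
.4837,.3816,.011,-.082 offset [-0.0019 -0.001   0.0979] turn [ 0.001 -0.001 -0.002]
```

>>> carry_out:
  commands:
    - {"offset": [-0.002,-0.001,0.03],"turn": [0,0,0]}
    - {"offset": [-0.002,-0.001,0.06],"turn": [0,0,0]}
    - {"offset": [-0.002,-0.001,0.08],"turn": [0,0,0]}
    - {"offset": [-0.002,-0.001,0.09],"turn": [0,0,0]}
    - {"offset": [-0.002,-0.001,0.097],"turn": [0,0,0]}
    - {"offset": [-0.002,-0.001,0.097],"turn": [0,0,0]}
    - {"offset": [-0.002,-0.001,0.097],"turn": [0,0,0]}
    - {"offset": [-0.002,-0.001,0.097],"turn": [0,0,0]}

```text
time_s: 24.25
ee_pos: [0.4832, 0.3826, 0.0126]
orientation: [3.139, -0.129, 0.003]
force: [0.6, 0.9, 0.7]
gripper_width: 0.0195
gripper_force: 39.9
```

```bash
python3 p.py .4837,.3816,.01,-.082
```

```text
t 24.25 pos [0.4832 0.3826 0.0126] yaw -0.082 w 0.0195 j [-0.4   0.68 -0.43  1.75  0.38  0.79 -2.67]
.4837,.3816,.01,-.082 offset [0.0006 0.001  0.0026] turn [ 0.    -0.002 -0.   ]
```

Release with a modest opening (about 45 mm) after going the last 2 mm, then rise.

>>> carry_out:
  commands:
    - {"offset": [0,0,0.002],"turn": [0,0,0]}
    - {"offset": [0,0,0.002],"turn": [0,0,0]}
    - {"offset": [0,0,0.002],"turn": [0,0,0]}
    - {"offset": [0,0,0.002],"turn": [0,0,0]}
    - {"offset": [0,0,0.002],"turn": [0,0,0]}
    - {"offset": [0,0,0.002],"turn": [0,0,0]}
    - {"offset": [0,0,0.002],"turn": [0,0,0]}
    - {"offset": [0,0,0.002],"turn": [0,0,0]}

```text
time_s: 25.25
ee_pos: [0.4829, 0.3825, 0.0101]
orientation: [3.138, -0.129, 0.002]
force: [-1.4, 0.7, -1.7]
gripper_width: 0.0199
gripper_force: 39.9
```

>>> carry_out:
  commands:
    - {"offset": [0,0,0],"turn": [0,0,0]}
    - {"offset": [0,0,0],"turn": [0,0,0]}
    - {"offset": [0,0,0],"turn": [0,0,0]}
    - {"offset": [0,0,0],"turn": [0,0,0]}
    - {"offset": [0,0,-0.02],"turn": [0,0,0]}
    - {"offset": [0,0,-0.05],"turn": [0,0,0]}
    - {"offset": [0,0,-0.1],"turn": [0,0,0]}
    - {"offset": [0,0,-0.1],"turn": [0,0,0]}
  hand: 0.45

```text
time_s: 26.25
ee_pos: [0.4844, 0.3841, 0.1151]
orientation: [-3.135, 0.129, -0.01]
force: [-0.7, 0.5, -1.2]
gripper_width: 0.0423
gripper_force: 0.0
```

```bash
python3 p.py .6313,-.1856,.11,-.155
```

```text
t 26.25 pos [0.4844 0.3841 0.1151] yaw -0.082 w 0.0423 j [-0.36  0.54 -0.48  1.7   0.3   0.96 -2.61]
.6313,-.1856,.11,-.155 offset [0.1932 0.5558 0.004 ] turn [-0.004 -0.006  0.073]
```

>>> carry_out:
  commands:
    - {"offset": [0.193,0.556,0.004],"turn": [0,0,0.073]}
    - {"offset": [0.193,0.556,0.004],"turn": [0,0,0.073]}
    - {"offset": [0.193,0.556,0.004],"turn": [0,0,0.073]}
    - {"offset": [0.193,0.556,0.004],"turn": [0,0,0.073]}
    - {"offset": [0.193,0.556,0.004],"turn": [0,0,0.073]}
    - {"offset": [0.193,0.556,0.004],"turn": [0,0,0.073]}
    - {"offset": [0.193,0.556,0.004],"turn": [0,0,0.073]}
    - {"offset": [0.193,0.556,0.004],"turn": [0,0,0.073]}
  hand: 0.8

```text
time_s: 27.25
ee_pos: [0.6077, -0.1037, 0.1077]
orientation: [3.132, -0.243, 0.002]
force: [1.9, 0.3, 0.4]
gripper_width: 0.0752
gripper_force: 0.0
```

```bash
python3 p.py .6313,-.1856,.05,-.155; python3 - <<'E'
from h import *
snap("top","t4",(115,150,290,135),2.7)
E
```

```text
t 27.25 pos [ 0.6077 -0.1037  0.1077] yaw -0.155 w 0.0752 j [ 0.39  0.53 -0.37  1.71  0.23  0.94 -1.79]
.6313,-.1856,.05,-.155 offset [0.0359 0.0772 0.0578] turn [ 0.    -0.002 -0.   ]
```

View pics/t4.png

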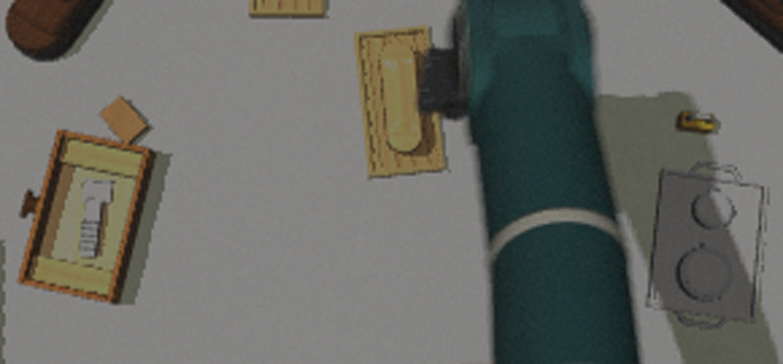

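The scraper lies centred in the well (95,215), the brush is in its tray (402,100), and both tins are in the tin tray. On to the horn.

>>> carry_out:
  commands:
    - {"offset": [0.036,0.077,0],"turn": [0,0,0]}
    - {"offset": [0.036,0.077,0],"turn": [0,0,0]}
    - {"offset": [0.036,0.077,0.03],"turn": [0,0,0]}
    - {"offset": [0.036,0.077,0.06],"turn": [0,0,0]}
    - {"offset": [0.036,0.077,0.07],"turn": [0,0,0]}
    - {"offset": [0.036,0.077,0.07],"turn": [0,0,0]}
    - {"offset": [0.036,0.077,0.07],"turn": [0,0,0]}
    - {"offset": [0.036,0.077,0.07],"turn": [0,0,0]}

```text
time_s: 28.3
ee_pos: [0.6317, -0.1835, 0.0381]
orientation: [3.131, -0.244, 0.004]
force: [-0.2, -0.2, -0.6]
gripper_width: 0.0753
gripper_force: 0.0
```

```bash
python3 p.py .6313,-.1856,.003,-.155
```

```text
t 28.3 pos [ 0.6317 -0.1835  0.0381] yaw -0.155 w 0.0753 j [ 0.47  0.68 -0.32  1.64  0.27  0.87 -1.69]
.6313,-.1856,.003,-.155 offset [-0.0001  0.0022  0.0351] turn [ 0.001 -0.002 -0.   ]
```

>>> carry_out:
  commands:
    - {"offset": [0,0.002,0.02],"turn": [0,0,0]}
    - {"offset": [0,0.002,0.035],"turn": [0,0,0]}
    - {"offset": [0,0.002,0.035],"turn": [0,0,0]}
    - {"offset": [0,0.002,0.035],"turn": [0,0,0]}
    - {"offset": [0,0.002,0.035],"turn": [0,0,0]}
    - {"offset": [0,0.002,0.035],"turn": [0,0,0]}
    - {"offset": [0,0.002,0.035],"turn": [0,0,0]}
    - {"offset": [0,0.002,0.035],"turn": [0,0,0]}

```text
time_s: 29.3
ee_pos: [0.6309, -0.1854, 0.0021]
orientation: [3.132, -0.244, 0.002]
force: [-0.1, 0.3, 0.6]
gripper_width: 0.0752
gripper_force: 0.0
```

>>> carry_out:
  commands:
    - {"offset": [0,0,0],"turn": [0,0,0]}
    - {"offset": [0,0,0],"turn": [0,0,0]}
    - {"offset": [0,0,0],"turn": [0,0,0]}
    - {"offset": [0,0,0],"turn": [0,0,0]}
    - {"offset": [0,0,0],"turn": [0,0,0]}
    - {"offset": [0,0,0],"turn": [0,0,0]}
    - {"offset": [0,0,-0.05],"turn": [0,0,0]}
    - {"offset": [0,0,-0.1],"turn": [0,0,0]}
  hand: 0
  newtons: 20

```text
time_s: 30.3
ee_pos: [0.6304, -0.1851, 0.103]
orientation: [3.132, -0.243, -0.0]
force: [0.3, -0.7, 0.3]
gripper_width: 0.0354
gripper_force: 19.8
```

```bash
python3 p.py .4896,.3805,.12,-.13
```

```text
t 30.3 pos [ 0.6304 -0.1851  0.103 ] yaw -0.155 w 0.0354 j [ 0.48  0.6  -0.35  1.6   0.23  0.98 -1.66]
.4896,.3805,.12,-.13 offset [-0.2265 -0.5371 -0.0171] turn [ 0.     0.    -0.025]
```

>>> carry_out:
  commands:
    - {"offset": [-0.226,-0.537,-0.017],"turn": [0,0,-0.025]}
    - {"offset": [-0.226,-0.537,-0.017],"turn": [0,0,-0.025]}
    - {"offset": [-0.226,-0.537,-0.017],"turn": [0,0,-0.025]}
    - {"offset": [-0.226,-0.537,-0.017],"turn": [0,0,-0.025]}
    - {"offset": [-0.226,-0.537,-0.017],"turn": [0,0,-0.025]}
    - {"offset": [-0.226,-0.537,-0.017],"turn": [0,0,-0.025]}
    - {"offset": [-0.226,-0.537,-0.017],"turn": [0,0,-0.025]}
    - {"offset": [-0.226,-0.537,-0.017],"turn": [0,0,-0.025]}

```text
time_s: 31.3
ee_pos: [0.5098, 0.3015, 0.1165]
orientation: [3.134, -0.205, 0.002]
force: [1.2, 0.2, 0.3]
gripper_width: 0.0357
gripper_force: 19.8
```

```bash
python3 p.py .4896,.3805,.12,-.13
```

```text
t 31.3 pos [0.5098 0.3015 0.1165] yaw -0.13 w 0.0357 j [-0.23  0.5  -0.47  1.76  0.27  0.94 -2.51]
.4896,.3805,.12,-.13 offset [-0.0303 -0.0756 -0.0036] turn [ 0.    -0.001 -0.   ]
```

>>> carry_out:
  commands:
    - {"offset": [-0.03,-0.076,0],"turn": [0,0,0]}
    - {"offset": [-0.03,-0.076,0],"turn": [0,0,0]}
    - {"offset": [-0.03,-0.076,0],"turn": [0,0,0]}
    - {"offset": [-0.03,-0.076,0.02],"turn": [0,0,0]}
    - {"offset": [-0.03,-0.076,0.04],"turn": [0,0,0]}
    - {"offset": [-0.03,-0.076,0.04],"turn": [0,0,0]}
    - {"offset": [-0.03,-0.076,0.04],"turn": [0,0,0]}
    - {"offset": [-0.03,-0.076,0.04],"turn": [0,0,0]}

```text
time_s: 32.3
ee_pos: [0.491, 0.3791, 0.0768]
orientation: [-3.135, 0.205, -0.003]
force: [-0.0, 0.2, -0.6]
gripper_width: 0.036
gripper_force: 19.8
```

```bash
python3 p.py .4896,.3805,.033,-.13
```

```text
t 32.3 pos [0.491  0.3791 0.0768] yaw -0.13 w 0.036 j [-0.37  0.59 -0.46  1.72  0.32  0.9  -2.66]
.4896,.3805,.033,-.13 offset [-0.0016 -0.0012  0.0438] turn [-0.    -0.002 -0.   ]
```

>>> carry_out:
  commands:
    - {"offset": [-0.002,-0.001,0.02],"turn": [0,0,0]}
    - {"offset": [-0.002,-0.001,0.035],"turn": [0,0,0]}
    - {"offset": [-0.002,-0.001,0.042],"turn": [0,0,0]}
    - {"offset": [-0.002,-0.001,0.044],"turn": [0,0,0]}
    - {"offset": [-0.002,-0.001,0.044],"turn": [0,0,0]}
    - {"offset": [-0.002,-0.001,0.044],"turn": [0,0,0]}
    - {"offset": [-0.002,-0.001,0.044],"turn": [0,0,0]}
    - {"offset": [-0.002,-0.001,0.044],"turn": [0,0,0]}

```text
time_s: 33.3
ee_pos: [0.4888, 0.3802, 0.0322]
orientation: [3.134, -0.204, 0.002]
force: [-0.5, 0.2, -0.6]
gripper_width: 0.0356
gripper_force: 19.8
```

```bash
python3 p.py .4896,.3805,.032,-.13;python3 - <<'E'
from h import *
snap("scene","s5",(220,70,110,80),6)
E
```

```text
t 33.3 pos [0.4888 0.3802 0.0322] yaw -0.13 w 0.0356 j [-0.39  0.65 -0.43  1.74  0.35  0.83 -2.69]
.4896,.3805,.032,-.13 offset [ 0.0008 -0.0004  0.0002] turn [ 0.    -0.001 -0.   ]
```

View pics/s5.png

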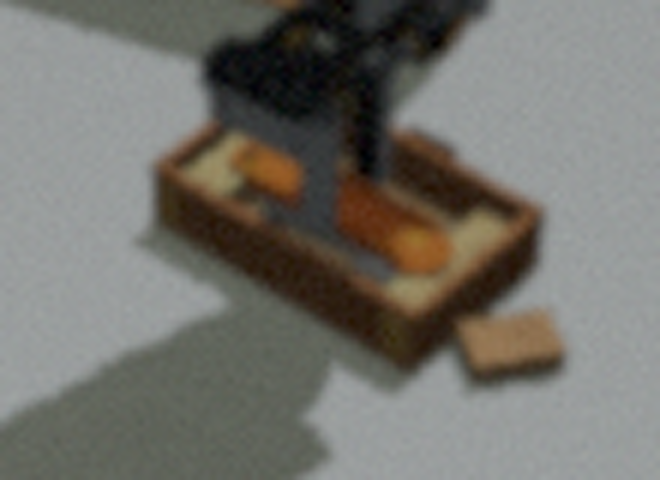

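The horn spans both ledges (240,160 to 430,250). I'll release it and rise.

>>> carry_out:
  commands:
    - {"offset": [0,0,0],"turn": [0,0,0]}
    - {"offset": [0,0,0],"turn": [0,0,0]}
    - {"offset": [0,0,0],"turn": [0,0,0]}
    - {"offset": [0,0,0],"turn": [0,0,0]}
    - {"offset": [0,0,-0.02],"turn": [0,0,0]}
    - {"offset": [0,0,-0.05],"turn": [0,0,0]}
    - {"offset": [0,0,-0.1],"turn": [0,0,0]}
    - {"offset": [0,0,-0.1],"turn": [0,0,0]}
  hand: 0.54

```text
time_s: 34.35
ee_pos: [0.4902, 0.3818, 0.1373]
orientation: [-3.131, 0.204, -0.01]
force: [0.5, 1.2, -0.2]
gripper_width: 0.0511
gripper_force: 0.0
```

>>> carry_out:
  commands:
    - {"offset": [-0.02,0.1,-0.08],"turn": [0,0,0]}
    - {"offset": [-0.02,0.2,-0.08],"turn": [0,0,0]}
    - {"offset": [-0.02,0.25,-0.08],"turn": [0,0,0]}
    - {"offset": [-0.02,0.25,-0.08],"turn": [0,0,0]}
    - {"offset": [-0.02,0.25,-0.08],"turn": [0,0,0]}
    - {"offset": [-0.02,0.25,-0.08],"turn": [0,0,0]}
    - {"offset": [-0.02,0.25,-0.08],"turn": [0,0,0]}
    - {"offset": [-0.02,0.25,-0.08],"turn": [0,0,0]}

```text
time_s: 35.35
ee_pos: [0.4362, 0.1361, 0.2121]
orientation: [3.135, -0.202, 0.001]
force: [-1.0, -0.4, 0.7]
gripper_width: 0.0509
gripper_force: 0.0
```

```bash
python3 - <<'E'
from h import *
snap("top","t6",(115,150,290,135),2.7)
E
```

```text
(no output)
```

View pics/t6.png

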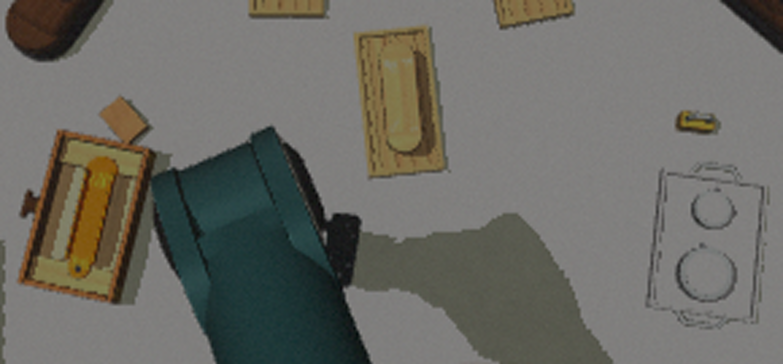

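The horn is centred lengthwise on both ledges (92,216), the brush is centred in its tray, and both tins lie inside the tin tray. The arm is clear, so I'll hand in the job.

```bash
python3 -c "
from bench import arm
print(arm.finish_job())"
```

```text
the job is handed in; nothing more can be done
None
```

I packed the kit and handed it in at about 35 s of the 122 s allowed; the last picture shows everything in place (scraper under the horn in the box, both tins in the aluminium tray, brush in the wooden tray), but the hand-in returned no verdict.

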